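# Discharge the test fixture, then hold its sprung cover open as a dead man's hold

### The job

The board in the test fixture has just been powered, so first discharge it: pull the round knob of the small discharge unit all the way out to its outer click, then push it fully home again. Then raise the fixture's sprung safety cover by its grip until it is a few degrees past its balance point, without letting it run to its open stop, and bring it back and hold it still a few degrees below the balance point, so that it would fall shut if let go. Finish while still holding the cover there, with the knob home and the other things on the bench left where they are.

Things in the scene. Friction and masses are not known exactly. Their poses are not given: they have to be found in the camera images.
- fixture: Grey open-topped test fixture, fixed to the bench, 200 (x) by 250 (y) by 100 mm high, with a circuit board inside, closed by the cover. Origin at the centre of its underside; its -x side is the front, towards the robot; its yaw differs from run to run (up to 0.2 rad).
- cover_hinge (a point): Middle of the cover's hinge line, at the far (+x) upper edge of the fixture, 106 mm above the bench and 100 mm behind the fixture's origin, along the fixture's y. The cover is a flat clear panel in an aluminium frame, 200 by 250 by 12 mm, 0.95 kg.
- cover (a joint): Cover's opening angle in rad: 0 closed and level, growing as its front edge rises and swings back over the hinge; open stop at 1.5. A spring carries part of its weight. Balance point 0.90 rad (52 degrees): below it the cover falls shut (about 1.2 N at the grip when closed, 0.3 N at 0.8 rad), above it the spring swings it on to the stop. No friction holds it.
- cover_grip (a point): Centre of the cover's grip: a black disc 26 mm across, 16 mm thick, on edge (axis along the fixture's y), on a 12 mm wide stem in the cover's plane at the middle of its front edge; 235 mm from the hinge, 35 mm from the edge; closed, 106 mm above the bench. Pinched on its flat faces (along y) it pivots between the fingers as the cover turns, so the gripper may keep pointing down.
- unit: White discharge unit, a box 150 (x) by 110 (y) by 100 mm high fixed to the bench, left or right of the fixture. Origin at the centre of its underside; its front, with the knob, faces -x, towards the robot; yaw up to 0.25 rad. (The grey box with a carrying handle on the other side is a power supply, to be left alone.)
- knob (a joint): Travel of the discharge knob in m: 0 fully home, 0.030 fully out; it slides straight out of the unit's front, along the unit's -x. A spring detent holds it at either end: about 6 N starts it, and past the middle it snaps on to the other end.
- knob_grip (a point): Centre of the discharge knob: a black cylinder 28 mm in diameter and 24 mm long, its axis along the slide, on a 10 mm stem. Its centre is 70 mm above the bench and, at home, 28 mm in front of the unit's front face.
- supply: Grey power supply, a loose box 170 by 110 by 100 mm with a low carrying handle on top (118 mm high), beside the fixture. Leave alone. Origin at the centre of its underside.
- driver: Screwdriver, 160 mm long, lying on the bench in front of the fixture. Leave alone. Origin at its middle, on the bench.
- jar: Small lidded jar, 48 mm in diameter, 55 mm high, behind the fixture. Leave alone. Origin at the centre of its underside.
- capacitor: Aluminium capacitor can standing on end in front of the fixture, 35 mm in diameter, 50 mm high. Leave alone. Origin at the centre of its underside.
Not all that is in view belongs to the job. What is shaped like the unit but green, pink or red is not meant.

How it is judged:
On the way, in this order (a step that is already met when the one before it is completed fails the run):
1. the knob is pulled fully out (value of joint knob above 0.025 m), for 0.1 s.
2. the knob is pushed fully home again (value of joint knob below 0.004 m), for 0.1 s.
3. the cover is raised past its balance point (value of joint cover above 0.93 rad), for 0.1 s.
At the end, for the whole second after the job is handed in: The cover is held still (under 0.05 rad/s) by the robot, which bears on it, at 0.66 to 0.885 rad, that is 1 to 14 degrees below its balance point of 0.90 rad; the knob is home within 4 mm (value of joint cover between 0.66 and 0.885 rad and velocity of joint cover between -0.05 and 0.05 rad/s and contact force between any of the fingers, the arm and cover above 0.04 N and value of joint knob below 0.004 m); the arm keeps its last pose, push and grip.
It fails at once if the cover runs to its open stop (value of joint cover above 1.44 rad).
It fails at once if the power supply is moved by more than 30 mm (distance of supply from where it was at the start of the episode above 0.03 m).
It fails at once if the screwdriver is moved by more than 30 mm (distance of driver from where it was at the start of the episode above 0.03 m).
It fails at once if the jar is moved by more than 30 mm (distance of jar from where it was at the start of the episode above 0.03 m).
It fails at once if the capacitor is moved by more than 30 mm (distance of capacitor from where it was at the start of the episode above 0.03 m).
It also fails if it takes over 58 s, if anything falls off the work surface, if the arm or the gripper's body presses on something with over 40 N, if the wrist force passes 120 N, or if a joint passes its speed limit or range.

### The arm

A 7-joint arm with a two-finger parallel gripper is mounted at the origin on the work surface. World frame = base frame: x ahead of the robot, y to its left, z up, the work surface at z = 0. Lengths are in m, angles in rad, forces in N, time in s.
With the tool pointing down it reaches from about 0.425 to 0.875 m from the base axis. Payload 4.7 kg.
Tool frame: the origin (TCP) lies midway between the tips of the shut fingers; the grasp point (between the pads) lies 19 mm behind it (ctrl.grip_depth is the distance from the TCP to the grasp point, in m); z points along the fingers, y is the direction in which the jaws open and shut (so a half turn about z gives the same grasp; the last joint's range is limited). The gripper opens to 87 mm and grips with 3 to 60 N. Pads are 19 mm wide; open, the fingers measure 117 mm over their backs; the gripper's body (75 mm by 190 mm) begins 51 mm behind the grasp point.
Start: joints at [-1.271, 0.321, -0.07, 1.45, 0.023, 1.371, -0.057], TCP at [0.183, 0.624, 0.223] pointing down, gripper open.
Joint ranges: [-2.86, 2.86], [-0.3, 2.09], [-1.38, 1.24], [0.06, 2.45], [-1.56, 4.7], [0.09, 2.05], [-2.69, 2.69]. Speed limits (rad/s): [2.57, 2.57, 3.14, 3.14, 3.14, 3.14, 3.14].

### API

Orientations are given as a rotation vector (axis times angle).
In Python, from bench import ctrl gives the robot as it stands. The module is installed in compiled form; this text tells all that it offers.
- The arm moves only by the shell command python3 -m inch 'ROWS' [FORCE]. ROWS is JSON, a list of rows, each a list of 5 numbers: the opening, from -1 (shut) to 1 (fully open), so that 0 is half open, then the shift along the tool's x, y, z in mm, then the turn about the tool's z in rad. In form: [[fingers, tx, ty, tz, twist], ...]. A call has 1 to 5 rows; each row shifts and turns the pose as measured when the row begins, along the tool's axes as they then stand; what a row does not reach is not made up. A row lasts 1/8 s, in which the tool goes at most 62.5 mm and 10.7 degrees, less where a joint would pass 70% of its speed; a pose out of reach is approached as far as the arm can. A call is refused whole if a number of a shift passes 62.5 or a number of a turn 0.188, either way. A call with a gripper value outside its range is refused whole. The fingers move at their own pace and stop on an object; FORCE is the grip in N (left out, the last holds). Time passes only in rows, so rows that do not move let the fingers close. It gives the time, the measured TCP pose, the force and the opening at its end, in the units of the state.
- ctrl.get_state(): the state, without advancing time (a new reading comes with each control period).
- ctrl.get_image(name): name is "scene" or "top" or "wrist"; returns a dict with "color" (420x560x3 uint8, red, green, blue), "range_z" (420x560 float32, m along the optical axis (not along the pixel's ray), 0 where there is no reading), "K" (3x3 intrinsics, pixels), "R" (3x3) and "t" (3): a world point X has camera coordinates R X + t. Camera axes: x right, y down, z forward; pixel columns grow to the right and rows downward; lengths in m; the calibration is good to about 2 mm. A picture is of the moment at which its call begins.
- ctrl.close_job(): hands the job in, once; it reports no verdict.
The state is a dict: "time": time; "joint_positions": joint angles; "qd": joint speeds; "joint_torque": joint torques, N m; "position": TCP position; "tool_rot": TCP orientation; "ft_force": force on the tool from outside, world axes, zero at the start; "torque": the same for the moment, N m; "grip_width": opening from 0.0 (shut) to 1.0 (fully open).
Only numpy, scipy, OpenCV 4.12 (cv2) and the standard library are available. Lean on these libraries where they do the work, as an engineer would, in place of code of your own. Each camera call takes 0.05 s, during which the arm holds its last target. There are 200 camera calls.

## Working session

There is one attempt and no reset: what is moved stays moved. The work goes in short steps, Python scripts to look and compute and a shell command to move; the robot and the scene stay as the last step left them, time stands still between calls to the robot, and variables do not carry over. Pictures are saved under pics/ and viewed, about 8 in all and at most 12, crops included, and the job is handed in when it is done.

```bash
mkdir -p pics
cat > h.py <<'E'
import numpy as np, cv2
from bench import ctrl
def pts(im):
    z=im["range_z"];K=im["K"];v,u=np.mgrid[:z.shape[0],:z.shape[1]]
    c=np.stack([(u-K[0,2])/K[0,0]*z,(v-K[1,2])/K[1,1]*z,z],-1)
    return (c-im["t"])@im["R"]   # world
def save(im,n,crop=None,s=1):
    c=im["color"][:,:,::-1]
    if crop: c=c[crop[1]:crop[3],crop[0]:crop[2]]
    cv2.imwrite("pics/"+n,cv2.resize(c,None,fx=s,fy=s,interpolation=cv2.INTER_CUBIC))
E
python3 - <<'E'
from h import *
a=ctrl.get_image("scene");b=ctrl.get_image("top")
np.save("top.npy",b,allow_pickle=True);np.save("scene.npy",a,allow_pickle=True)
save(a,"s1.png");save(b,"t1.png")
for i in(a,b): print(i["K"],-i["R"].T@i["t"],i["R"])
s=ctrl.get_state();print(s)
E
```

```text
[[536.02757433   0.         279.84549805]
 [  0.         536.02757433 212.71753455]
 [  0.           0.           1.        ]] [1.35817029 0.69854525 1.32278596] [[-0.4830623   0.87542304 -0.01689122]
 [ 0.7006461   0.37490614 -0.60707531]
 [-0.52511509 -0.30508997 -0.79446476]]
[[447.65860654   0.         281.67407743]
 [  0.         447.65860654 213.8411475 ]
 [  0.           0.           1.        ]] [0.36802459 0.19792288 1.45126764] [[-1.63425770e-02 -9.99866114e-01 -8.21503953e-04]
 [-9.91728608e-01  1.63141722e-02 -1.27311489e-01]
 [ 1.27307846e-01 -1.26588884e-03 -9.91862445e-01]]
{'time': 0.1, 'joint_positions': array([-1.27089111,  0.32172601, -0.07008194,  1.45154541,  0.02260667,
        1.37079871, -0.05692464]), 'qd': array([-0.00080132, -0.00053928, -0.00034826, -0.00181405,  0.001249  ,
       -0.00113873,  0.00021693]), 'joint_torque': array([-1.42729950e-04, -4.92568052e+01, -4.05909000e-01, -3.13399708e+01,
       -6.42512902e-02,  3.94770002e-02,  6.80581547e-05]), 'position': array([0.18316647, 0.62314631, 0.22158952]), 'tool_rot': array([-4.47392456e-01, -3.10942969e+00,  2.64655171e-03]), 'ft_force': array([-0.36613567,  0.08942501, -0.29285323]), 'torque': array([-0.03040621, -0.02202525, -0.02310742]), 'grip_width': 0.9950973813606873}
```

View pics/s1.png

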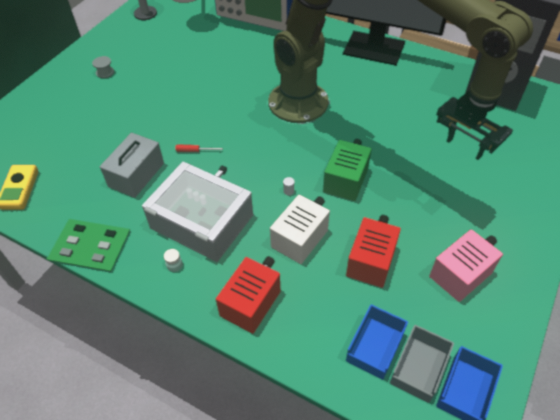

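View pics/t1.png

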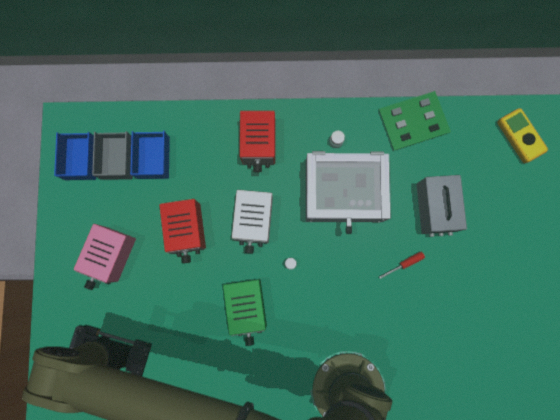

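Candidates for the unit in the top view are white (252,215), green (244,305), red (182,225), red (257,135) and pink (103,253). I choose the white one, with its knob at (249,249). The fixture is at (348,188) with its grip at (349,228). The capacitor is at (290,264), the driver at (402,265), the supply at (442,205) and the jar at (338,138).

Run:
```python
from h import *
b=np.load("top.npy",allow_pickle=True).item();a=np.load("scene.npy",allow_pickle=True).item()
save(b,"t2.png",(210,130,420,290),3.5)
def cen(im,box,zlo,zhi,cond,name,rect=True):
    P=pts(im);hsv=cv2.cvtColor(im["color"],cv2.COLOR_RGB2HSV)
    m=np.zeros(P.shape[:2],bool);m[box[1]:box[3],box[0]:box[2]]=1
    m&=(P[...,2]>zlo)&(P[...,2]<zhi)&cond(hsv)
    Q=P[m]
    if len(Q)<3: print(name,"none");return
    print(name,len(Q),"mean",Q.mean(0).round(4),"med z",np.median(Q[:,2]).round(4))
    r=cv2.minAreaRect((Q[:,:2]*1000).astype(np.float32));print("   rect mm",np.round(r[0],1),np.round(r[1],1),round(r[2],2))
al=lambda h:h[...,0]>=0
dark=lambda h:h[...,2]<70
cen(b,(225,180,280,245),.09,.115,al,"unit top")
cen(b,(235,238,265,258),.03,.11,dark,"knob")
cen(b,(300,148,395,225),.1,.13,al,"cover")
cen(b,(340,215,360,240),.07,.14,dark,"grip")
cen(b,(415,170,470,240),.085,.13,al,"supply")
cen(b,(280,255,300,272),.03,.07,al,"cap")
cen(a,(265,170,340,265),.09,.115,al,"S unit top")
cen(a,(310,195,332,212),.03,.11,dark,"S knob")
cen(a,(140,160,255,240),.1,.13,al,"S cover")
cen(a,(210,160,232,182),.07,.14,dark,"S grip")
cen(a,(280,174,298,195),.02,.07,al,"S cap")
```

```text
unit top 1784 mean [0.5388 0.2883 0.0999] med z 0.0998
   rect mm [539.6 288.8] [110.4 152.4] 84.06
knob 61 mean [0.4386 0.2979 0.0773] med z 0.0805
   rect mm [444.8 295.1] [63.7 34.1] 88.99
cover 5434 mean [ 0.6256 -0.0066  0.1103] med z 0.1103
   rect mm [618.7  -6.7] [250.9 227.2] 89.1
grip 33 mean [ 0.488  -0.0023  0.1163] med z 0.1166
   rect mm [487.5  -2.9] [15.  18.1] 87.01
supply 2051 mean [ 0.5669 -0.3015  0.1009] med z 0.1002
   rect mm [ 568.4 -304.2] [172.4 113.7] 3.44
cap 95 mean [0.394  0.1724 0.0499] med z 0.0501
   rect mm [393.3 172.7] [31.2 31.1] 89.38
S unit top 1777 mean [0.5348 0.2897 0.0981] med z 0.0982
   rect mm [469.2 294.9] [113.1 301.6] 83.92
S knob 28 mean [0.4411 0.3025 0.0799] med z 0.0803
   rect mm [440.8 302.9] [15.7 18.2] 88.8
S cover 4867 mean [ 0.629  -0.0042  0.1087] med z 0.1087
   rect mm [604.9 -66.5] [374.7 256.5] 88.5
S grip 11 mean [0.4899 0.0013 0.1081] med z 0.1085
   rect mm [490.6   0.7] [12.7  4.9] 3.28
S cap 132 mean [0.3991 0.174  0.0424] med z 0.0456
   rect mm [396.2 172.2] [41.4 31.7] 28.33
```

View pics/t2.png

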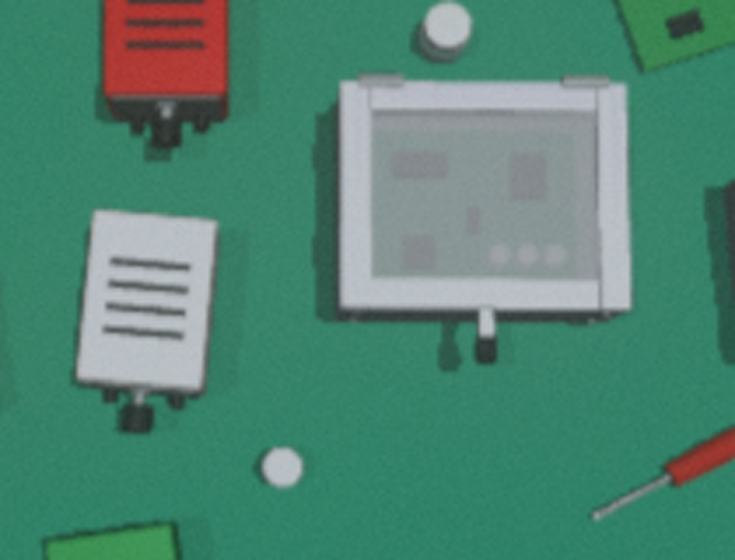

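The crop confirms it: the white unit has its knob at the bottom-centre (crop 136,415), with two short terminals beside it. The cover's grip is at (486,348) in the crop.

```bash
cat >> h.py <<'E'
from scipy.spatial.transform import Rotation as Ro
def to(x,y,z,yaw=None):
    "TCP target -> tool-frame shift mm; twist for tool x heading = yaw+pi"
    s=ctrl.get_state();R=Ro.from_rotvec(s["tool_rot"]).as_matrix()
    print("t",round(s["time"],2),"pos",np.round(s["position"],4),"F",np.round(s["ft_force"],1),"w",round(s["grip_width"],3),"tz",R[:,2].round(3))
    print("shift",np.round(R.T@(np.array([x,y,z])-s["position"])*1000,1))
    if yaw is not None:
        h=np.arctan2(R[1,0],R[0,0]);d=(h-yaw-np.pi+np.pi/2)%np.pi-np.pi/2;print("twist",round(d,3))
E
python3 -m inch '[[1,0,0,0,-0.18],[1,-35,-37,0,0],[1,-35,-37,0,0],[1,-35,-37,0,0],[1,-35,-37,0,0]]' 30
python3 -m inch '[[1,-35,-37,0,0],[1,-35,-37,0,0],[1,-35,-37,0,0],[1,0,0,0,0]]'
python3 -c "
from h import *
to(.4332,.2999,.15,-.104)"
```

```text
time: 0.72
position: [0.3061, 0.4599, 0.2178]
tool_rot: [-0.141, -3.134, 0.009]
ft_force: [-0.4, 0.6, -0.2]
grip_width: 1.004
time: 1.23
position: [0.4061, 0.3302, 0.2168]
tool_rot: [-0.154, -3.134, 0.013]
ft_force: [-0.7, -0.1, -1.1]
grip_width: 1.001
t 1.23 pos [0.4061 0.3302 0.2168] F [-0.7 -0.1 -1.1] w 1.001 tz [-0.005 -0.008 -1.   ]
shift [-30.2 -26.9  66.9]
twist 0.006
```

```bash
python3 -m inch '[[1,-30,-27,0,0],[1,0,0,32,0],[1,0,0,32,0],[1,0,0,0,0]]'
python3 -c "
from h import *
to(.4332,.2999,.051,-.104)
i=ctrl.get_image('wrist');save(i,'w1.png')"
```

```text
time: 1.72
position: [0.432, 0.3012, 0.151]
tool_rot: [-0.151, -3.132, 0.011]
ft_force: [-0.4, -0.5, -0.4]
grip_width: 1.0
t 1.73 pos [0.432  0.3012 0.151 ] F [-0.4 -0.5 -0.4] w 1.0 tz [-0.006 -0.007 -1.   ]
shift [ -1.9  -0.4 100. ]
twist 0.008
```

View pics/w1.png

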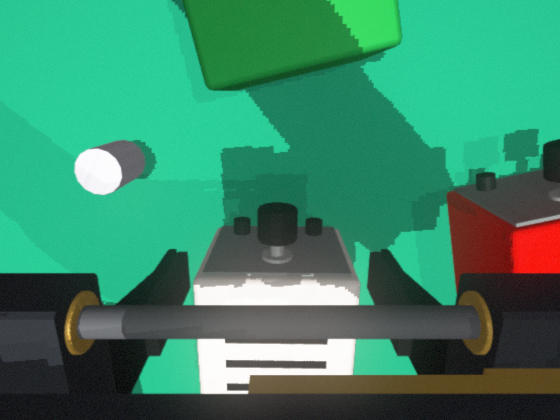

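The knob at (278,222) is centred between the fingers, and the terminals either side are short. Descend.

```bash
python3 -m inch '[[1,-1,0,30,0],[1,0,0,30,0],[1,0,0,20,0],[1,0,0,10,0],[1,0,0,0,0]]'
python3 -c "
from h import *
to(.4332,.2999,.051,-.104)"
```

```text
time: 2.4
position: [0.4367, 0.3092, 0.0686]
tool_rot: [0.142, 3.133, 0.008]
ft_force: [0.8, -1.0, 0.2]
grip_width: 1.001
t 2.4 pos [0.4367 0.3092 0.0686] F [ 0.8 -1.   0.2] w 1.001 tz [ 0.005  0.005 -1.   ]
shift [ 2.7 -9.6 17.5]
twist 0.013
```

```bash
python3 -m inch '[[1,3,-10,9,0],[1,0,0,9,0],[1,0,0,0,0]]'
python3 -c "
from h import *
to(.4332,.2999,.051,-.104)"
```

```text
time: 2.78
position: [0.4338, 0.2999, 0.0517]
tool_rot: [0.142, 3.131, 0.012]
ft_force: [-0.5, -0.5, -0.2]
grip_width: 0.999
t 2.77 pos [0.4338 0.2999 0.0517] F [-0.5 -0.5 -0.2] w 0.999 tz [ 0.008  0.008 -1.   ]
shift [ 0.6 -0.1  0.7]
twist 0.013
```

```bash
python3 -m inch '[[-1,0,0,0,0],[-1,0,0,0,0],[-1,0,0,0,0],[-1,0,0,0,0],[-1,0,0,0,0]]' 35
python3 -m inch '[[-1,8,0,0,0],[-1,8,0,0,0],[-1,8,0,0,0],[-1,8,0,0,0]]'
python3 -c "
from h import *
to(.4332-.0298,.2999+.0031,.051,-.104)"
```

```text
time: 3.4
position: [0.4344, 0.3005, 0.0525]
tool_rot: [0.142, 3.129, 0.014]
ft_force: [0.7, 1.0, -0.2]
grip_width: 0.514
time: 3.9
position: [0.4039, 0.3029, 0.0522]
tool_rot: [0.144, 3.123, 0.015]
ft_force: [1.4, 1.0, -1.4]
grip_width: 0.294
t 3.9 pos [0.4039 0.3029 0.0522] F [ 1.4  1.  -1.4] w 0.294 tz [ 0.015  0.009 -1.   ]
shift [0.5 0.1 1.2]
twist 0.012
```

The fingers were still closing when I moved, so I'll check whether the knob came along.

```bash
python3 -c "
from h import *
to(.4332-.0298,.2999+.0031,.051,-.104)
i=ctrl.get_image('wrist');save(i,'w2.png',(180,150,380,300),3)"
```

```text
t 3.9 pos [0.4039 0.3029 0.0522] F [ 1.4  1.  -1.4] w 0.294 tz [ 0.015  0.009 -1.   ]
shift [0.5 0.1 1.2]
twist 0.012
```

View pics/w2.png

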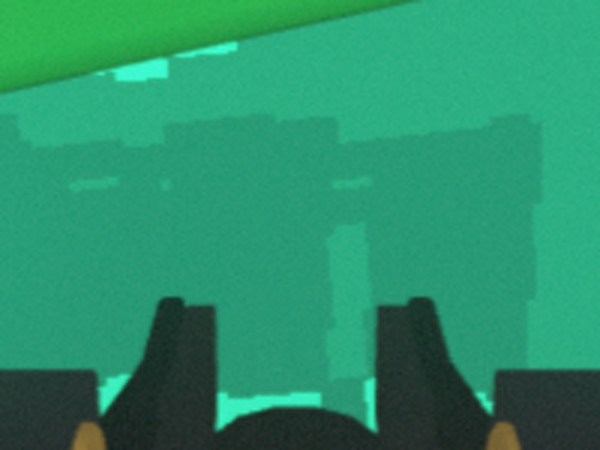

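The view shows the knob (front edge at crop y≈410) still at home behind the pads. Re-open, go back, and close for longer this time.

```bash
python3 -m inch '[[1,0,0,0,0],[1,0,0,0,0],[1,0,0,0,0],[1,0,0,0,0],[1,0,0,0,0]]'
python3 -m inch '[[1,0,0,0,0],[1,-10,0,0,0.01],[1,-10,0,1,0],[1,-10,0,0,0],[1,0,0,0,0]]'
python3 -c "
from h import *
to(.4332,.2999,.051,-.104)"
```

```text
time: 4.58
position: [0.4009, 0.3033, 0.0521]
tool_rot: [0.141, 3.128, 0.014]
ft_force: [-0.0, -1.0, -0.0]
grip_width: 0.778
time: 5.2
position: [0.434, 0.2998, 0.0514]
tool_rot: [0.16, 3.126, 0.014]
ft_force: [0.5, 0.0, -0.4]
grip_width: 1.003
t 5.2 pos [0.434  0.2998 0.0514] F [ 0.5  0.  -0.4] w 1.003 tz [ 0.012  0.008 -1.   ]
shift [0.8 0.  0.4]
twist 0.002
```

```bash
python3 -m inch '[[-1,0,0,0,0],[-1,0,0,0,0],[-1,0,0,0,0],[-1,0,0,0,0],[-1,0,0,0,0]]' 35
python3 -m inch '[[-1,0,0,0,0],[-1,0,0,0,0],[-1,0,0,0,0],[-1,0,0,0,0],[-1,0,0,0,0]]'
python3 -c "
from h import *
to(.4332,.2999,.051,-.104)"
```

```text
time: 5.82
position: [0.433, 0.3, 0.0513]
tool_rot: [0.158, 3.127, 0.014]
ft_force: [-0.4, -0.4, -0.0]
grip_width: 0.517
time: 6.45
position: [0.4329, 0.3, 0.0513]
tool_rot: [0.158, 3.127, 0.013]
ft_force: [0.1, -0.6, 0.4]
grip_width: 0.103
t 6.45 pos [0.4329 0.3    0.0513] F [ 0.1 -0.6  0.4] w 0.103 tz [ 0.011  0.008 -1.   ]
shift [-0.3 -0.   0.3]
twist 0.003
```

The fingers closed past the knob, so it isn't between the pads. Measure from depth.

Run:
```python
from h import *
i=ctrl.get_image('wrist');P=pts(i)
save(i,'w3.png')
a=ctrl.get_image('scene');save(a,'s3.png',(270,150,370,270),5)
v=np.vstack([cv2.resize(cv2.imread('pics/w3.png'),(400,300)),cv2.resize(cv2.imread('pics/s3.png'),(400,300))]);cv2.imwrite('pics/v3.png',v)
hsv=cv2.cvtColor(i["color"],cv2.COLOR_RGB2HSV)
print("wrist cam",-i["R"].T@i["t"])
for c in (270,278,286): print([(r,P[r,c].round(3).tolist()) for r in range(200,420,15)])
```

```text
wrist cam [0.34640565 0.30757924 0.21254755]
[(200, [0.394, 0.301, 0.059]), (215, [0.394, 0.301, 0.077]), (230, [0.398, 0.3, 0.083]), (245, [0.404, 0.3, 0.083]), (260, [0.41, 0.299, 0.083]), (275, [0.417, 0.298, 0.083]), (290, [0.429, 0.297, 0.073]), (305, [0.398, 0.301, 0.132]), (320, [0.399, 0.301, 0.138]), (335, [0.403, 0.301, 0.138]), (350, [0.459, 0.294, 0.075]), (365, [0.461, 0.294, 0.082]), (380, [0.406, 0.3, 0.149]), (395, [0.404, 0.301, 0.155]), (410, [0.404, 0.301, 0.158])]
[(200, [0.394, 0.304, 0.059]), (215, [0.394, 0.304, 0.078]), (230, [0.397, 0.304, 0.085]), (245, [0.403, 0.303, 0.085]), (260, [0.41, 0.302, 0.085]), (275, [0.417, 0.302, 0.084]), (290, [0.429, 0.3, 0.075]), (305, [0.398, 0.303, 0.132]), (320, [0.399, 0.303, 0.138]), (335, [0.346, 0.308, 0.213]), (350, [0.458, 0.297, 0.076]), (365, [0.461, 0.297, 0.082]), (380, [0.406, 0.302, 0.149]), (395, [0.405, 0.302, 0.154]), (410, [0.405, 0.302, 0.157])]
[(200, [0.394, 0.308, 0.059]), (215, [0.394, 0.307, 0.078]), (230, [0.399, 0.306, 0.083]), (245, [0.405, 0.306, 0.083]), (260, [0.411, 0.305, 0.083]), (275, [0.417, 0.305, 0.083]), (290, [0.43, 0.304, 0.073]), (305, [0.397, 0.305, 0.134]), (320, [0.399, 0.305, 0.137]), (335, [0.402, 0.304, 0.139]), (350, [0.458, 0.301, 0.076]), (365, [0.461, 0.301, 0.082]), (380, [0.408, 0.304, 0.147]), (395, [0.405, 0.304, 0.154]), (410, [0.404, 0.304, 0.158])]
```

View pics/v3.png

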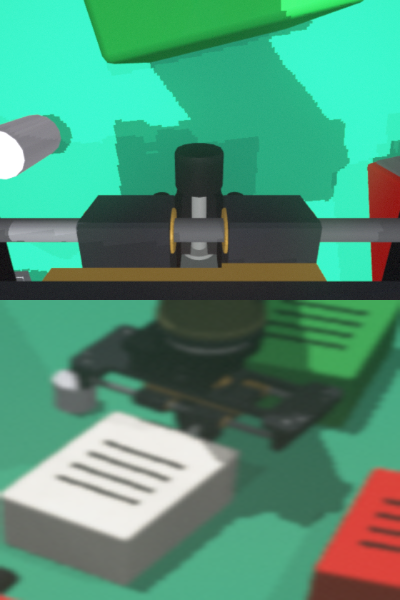

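The knob is in fact out: its front face is at x=0.394, 30 mm forward. The fingers are now round the stem. Open, step forward, re-grip the knob and push it home.

```bash
python3 -m inch '[[1,0,0,0,0],[1,0,0,0,0],[1,0,0,0,0],[1,0,0,0,0],[1,0,0,0,0]]' 35
python3 -m inch '[[1,0,0,0,0],[1,0,0,0,0],[1,10,0,0,0],[1,10,0,0,0],[1,10,0,0,0]]'
python3 -m inch '[[-1,0,0,0,0],[-1,0,0,0,0],[-1,0,0,0,0],[-1,0,0,0,0],[-1,0,0,0,0]]'
python3 -m inch '[[-1,0,0,0,0],[-1,0,0,0,0],[-1,0,0,0,0],[-1,0,0,0,0],[-1,0,0,0,0]]'
python3 -c "
from h import *
to(.4332,.2999,.051,-.104)"
```

```text
time: 7.18
position: [0.4329, 0.3001, 0.0513]
tool_rot: [0.158, 3.127, 0.014]
ft_force: [0.6, 0.4, 0.5]
grip_width: 0.584
time: 7.8
position: [0.4013, 0.3032, 0.0509]
tool_rot: [0.159, 3.127, 0.013]
ft_force: [-0.4, -0.7, -0.1]
grip_width: 0.999
time: 8.43
position: [0.4009, 0.3034, 0.0511]
tool_rot: [0.158, 3.127, 0.014]
ft_force: [0.4, 0.3, 0.2]
grip_width: 0.518
time: 9.05
position: [0.401, 0.3033, 0.051]
tool_rot: [0.158, 3.127, 0.014]
ft_force: [-0.4, -0.1, -0.8]
grip_width: 0.313
t 9.05 pos [0.401  0.3033 0.051 ] F [-0.4 -0.1 -0.8] w 0.313 tz [ 0.011  0.008 -1.   ]
shift [-32.4  -0.1   0.3]
twist 0.003
```

```bash
python3 -m inch '[[-1,-10,0,0,0],[-1,-10,0,0,0],[-1,-10,0,0,0],[-1,-4,0,0,0],[-1,-3,0,0,0]]'
python3 -m inch '[[-1,-2,0,0,0],[1,-1,0,0,0],[1,0,0,0,0],[1,0,0,0,0],[1,0,0,0,0]]'
python3 -m inch '[[1,0,0,0,0],[1,0,0,-20,0],[1,0,0,-40,0],[1,0,0,-40,0],[1,0,0,-40,0]]'
python3 - <<'E'
from h import *
to(.433,.3,.25)
i=ctrl.get_image('wrist');P=pts(i);save(i,'w4.png')
h=cv2.cvtColor(i["color"],cv2.COLOR_RGB2HSV)
m=(h[...,2]<70)&(P[...,2]>.05)&(P[...,2]<.095)&(abs(P[...,0]-.42)<.045)&(abs(P[...,1]-.3)<.018)
Q=P[m];print(len(Q),Q.min(0),Q.max(0),np.percentile(Q[:,0],[2,50,98]))
E
```

```text
time: 9.68
position: [0.4307, 0.3001, 0.0509]
tool_rot: [-0.155, -3.131, -0.008]
ft_force: [-10.8, -2.2, 11.4]
grip_width: 0.309
time: 10.3
position: [0.4332, 0.2999, 0.051]
tool_rot: [-0.156, -3.128, -0.007]
ft_force: [-0.3, -0.6, -0.7]
grip_width: 0.679
time: 10.92
position: [0.4326, 0.2974, 0.1908]
tool_rot: [-0.156, -3.122, 0.003]
ft_force: [1.2, 0.6, 0.0]
grip_width: 1.0
t 10.93 pos [0.4326 0.2974 0.1908] F [1.2 0.6 0. ] w 1.0 tz [-0.016 -0.001 -1.   ]
shift [  0.7   2.5 -59.2]
1325 [0.42249104 0.28206672 0.05006374] [0.46362855 0.31783383 0.08539439] [0.42299519 0.43429475 0.46292423]
```

View pics/w4.png

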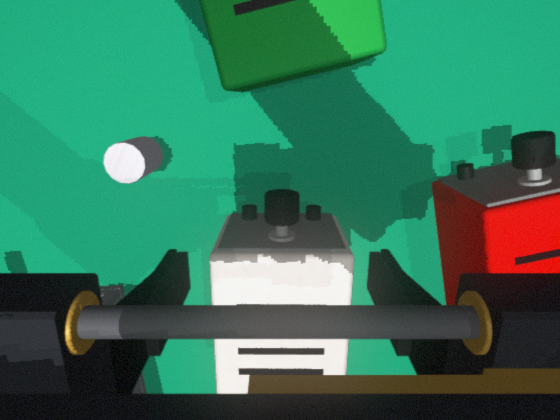

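The knob is home again: front face at x≈0.423, moved back 29 mm, at pixel (282,205). Now to the cover grip.

```bash
python3 -m inch '[[1,0,0,-10,-0.085],[1,-14,-50,0,0],[1,-14,-50,0,0],[1,-14,-50,0,0],[1,-14,-50,0,0]]'
python3 -m inch '[[1,0,-50,0,0],[1,0,-45,0,0],[1,0,0,0,0],[1,0,0,0,0]]'
python3 - <<'E'
from h import *
to(.4875,-.003,.19,-.02)
E
```

```text
time: 11.6
position: [0.4912, 0.0993, 0.2074]
tool_rot: [-0.001, -3.139, -0.016]
ft_force: [0.3, 0.1, -0.3]
grip_width: 1.0
time: 12.1
position: [0.4916, -0.0036, 0.2063]
tool_rot: [-0.015, -3.141, -0.016]
ft_force: [-0.1, 0.7, 0.2]
grip_width: 0.999
t 12.1 pos [ 0.4916 -0.0036  0.2063] F [-0.1  0.7  0.2] w 0.999 tz [-0.001  0.01  -1.   ]
shift [ 4.1  0.4 16.4]
twist 0.01
```

```bash
python3 - <<'E'
from h import *
i=ctrl.get_image('wrist');P=pts(i);save(i,'w5.png')
h=cv2.cvtColor(i["color"],cv2.COLOR_RGB2HSV)
m=(h[...,2]<80)&(P[...,2]>.098)&(P[...,2]<.13)&(abs(P[...,0]-.4875)<.03)&(abs(P[...,1])<.025)
Q=P[m];print(len(Q),Q.min(0),Q.max(0),Q.mean(0));r=cv2.minAreaRect((Q[:,:2]*1000).astype(np.float32));print(r)
v,u=np.where(m);print(u.min(),u.max(),v.min(),v.max())
E
python3 - <<'E'
from h import *
b=np.load("top.npy",allow_pickle=True).item();P=pts(b);Q=P[(P[...,2]>.1)&(P[...,2]<.13)&(P[...,0]>.53)&(P[...,0]<.75)&(abs(P[...,1])<.17)]
print(cv2.minAreaRect((Q[:,:2]*1000).astype(np.float32)))
E
```

```text
736 [ 0.47524631 -0.01106656  0.10227414] [0.49878781 0.00491924 0.12024077] [ 0.48496542 -0.00307995  0.11570834]
((487.00970458984375, -2.910543441772461), (15.907242774963379, 23.283283233642578), 88.93194580078125)
266 288 187 221
((630.7821044921875, -6.9046630859375), (250.91627502441406, 203.0087890625), 89.10199737548828)
```

View pics/w5.png

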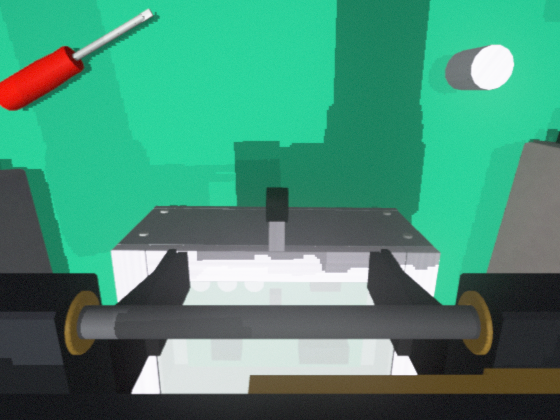

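The grip disc at (277,204) is centred between the fingers: centre ≈(0.488,-0.003,0.106), fixture yaw ≈-0.016. Descend.

```bash
python3 -m inch '[[1,4,0,30,0],[1,0,0,30,0],[1,0,0,25,0],[1,0,0,15,0],[1,0,0,0,0]]'
python3 - <<'E'
from h import *
to(.488,-.003,.087,-.016)
E
```

```text
time: 12.78
position: [0.4886, 0.0041, 0.104]
tool_rot: [-0.003, 3.14, 0.016]
ft_force: [0.0, -0.5, 0.2]
grip_width: 1.004
t 12.78 pos [0.4886 0.0041 0.104 ] F [ 0.  -0.5  0.2] w 1.004 tz [ 0.001  0.01  -1.   ]
shift [ 0.7 -7.3 17. ]
twist 0.018
```

```bash
python3 -m inch '[[1,1,-7,9,0.015],[1,0,0,8,0],[-1,0,0,0,0],[-1,0,0,0,0],[-1,0,0,0,0]]' 20
python3 -m inch '[[-1,0,0,0,0],[-1,0,0,0,0],[-1,0,0,0,0],[-1,0,0,0,0],[-1,0,0,0,0]]'
python3 -m inch '[[-1,0,0,0,0],[-1,0,0,0,0],[-1,0,0,0,0]]'
python3 - <<'E'
from h import *
to(.488,-.003,.087,-.016)
E
```

```text
time: 13.4
position: [0.4897, -0.0029, 0.0883]
tool_rot: [0.022, 3.136, 0.018]
ft_force: [0.3, -0.2, 0.3]
grip_width: 0.745
time: 14.02
position: [0.4901, -0.0036, 0.0887]
tool_rot: [0.021, 3.135, 0.016]
ft_force: [-0.1, 4.0, -0.2]
grip_width: 0.18
time: 14.4
position: [0.4901, -0.0036, 0.0887]
tool_rot: [0.022, 3.135, 0.016]
ft_force: [-0.0, -0.1, 0.4]
grip_width: 0.181
t 14.4 pos [ 0.4901 -0.0036  0.0887] F [-0.  -0.1  0.4] w 0.181 tz [ 0.007  0.01  -1.   ]
shift [2.1 0.6 1.7]
twist 0.002
```

```bash
python3 -m inch '[[-1,-1,0,-12,0],[-1,-2,0,-23,0],[-1,-5,0,-23,0],[-1,-7,0,-23,0],[-1,0,0,0,0]]'
cat >> h.py <<'E'
def ang(th):
    s=ctrl.get_state();p=s["position"];x=p[0]-.0021;z=p[2]+.019-.0017
    print("angle est",np.arctan2(z-.106,.723-x).round(3),"rad",np.hypot(z-.106,.723-x).round(4))
    to(.723-.235*np.cos(th)+.0021,-.0036-.016*.235*(1-np.cos(th)),.106+.235*np.sin(th)-.0173,-.016)
E
python3 -c "
from h import *
ang(.6)"
```

```text
time: 15.02
position: [0.5044, -0.0039, 0.1734]
tool_rot: [0.023, 3.136, 0.017]
ft_force: [1.0, -0.6, -2.1]
grip_width: 0.184
angle est 0.366 rad 0.2364
t 15.03 pos [ 0.5044 -0.0039  0.1734] F [ 1.  -0.6 -2.1] w 0.184 tz [ 0.006  0.011 -1.   ]
shift [-27.    0.6 -47.9]
twist 0.002
```

```bash
python3 -m inch '[[-1,-8,0,-18,0],[-1,-10,0,-18,0],[-1,-10,0,-14,0],[-1,0,0,0,0]]'
python3 - <<'E'
from h import *
ang(.8)
a=ctrl.get_image('scene');P=pts(a)
# cover frame points above the fixture: angle about hinge line, from depth
m=(P[...,2]>.125)&(P[...,0]>.53)&(P[...,0]<.71)&(abs(P[...,1]+.006)<.124)
h=cv2.cvtColor(a["color"],cv2.COLOR_RGB2HSV); m&=(h[...,1]<60)&(h[...,2]>120)
Q=P[m];print(len(Q))
if len(Q): print("slope angle",-np.arctan(np.polyfit(Q[:,0],Q[:,2],1)[0]),np.percentile(np.arctan2(Q[:,2]-.112,.723-Q[:,0]),[10,50,90]))
save(a,"s6.png",(120,80,360,260),3)
E
```

```text
time: 15.52
position: [0.5282, -0.0044, 0.2203]
tool_rot: [-0.023, -3.137, -0.017]
ft_force: [0.9, 0.4, -1.0]
grip_width: 0.182
angle est 0.589 rad 0.2369
t 15.53 pos [ 0.5282 -0.0044  0.2203] F [ 0.9  0.4 -1. ] w 0.182 tz [-0.004  0.011 -1.   ]
shift [-33.    0.6 -37.1]
twist 0.002
4728
slope angle 0.5920079914693933 [0.52518244 0.57958415 0.62357957]
```

View pics/s6.png

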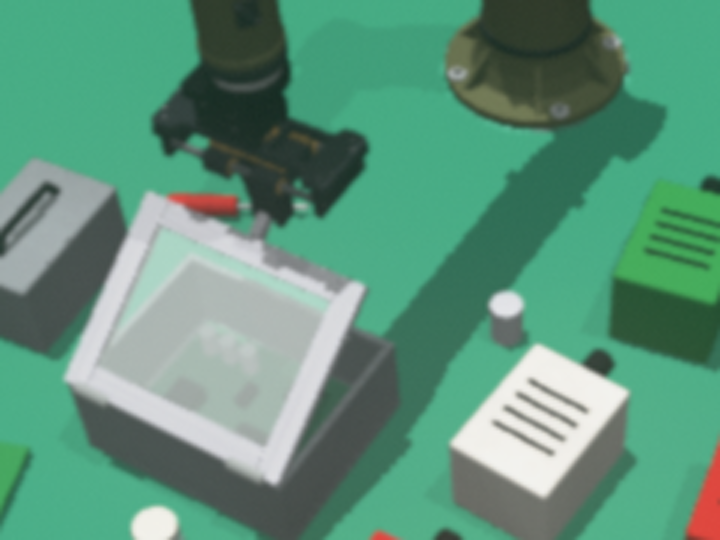

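The cover is following, held at the grip at (262,215) in the crop. The depth slope (0.592) and the kinematics (0.589) agree.

```bash
python3 -m inch '[[-1,-11,0,-14,0],[-1,-11,0,-12,0],[-1,-11,0,-11,0],[-1,0,0,0,0]]'
python3 -c "
from h import *
ang(.99)"
```

```text
time: 16.08
position: [0.5538, -0.005, 0.2521]
tool_rot: [-0.022, -3.12, -0.018]
ft_force: [-0.8, -0.7, 1.1]
grip_width: 0.179
angle est 0.762 rad 0.2367
t 16.07 pos [ 0.5538 -0.005   0.2521] F [-0.8 -0.7  1.1] w 0.179 tz [-0.022  0.012 -1.   ]
shift [-41.6   0.7 -34. ]
twist 0.002
```

```bash
python3 -m inch '[[-1,-12,0,-11,0],[-1,-12,0,-10,0],[-1,-12,0,-9,0],[-1,0,0,0,0]]'
python3 -c "
from h import *
ang(.99)"
```

```text
time: 16.58
position: [0.5849, -0.0057, 0.2789]
tool_rot: [-0.022, -3.107, -0.02]
ft_force: [-2.3, 0.8, 1.8]
grip_width: 0.184
angle est 0.936 rad 0.2363
t 16.57 pos [ 0.5849 -0.0057  0.2789] F [-2.3  0.8  1.8] w 0.184 tz [-0.034  0.013 -0.999]
shift [-11.    0.6  -6.6]
twist 0.002
```

```bash
python3 -m inch '[[-1,-8,0,-5,0],[-1,-4,0,-2,0],[-1,0,0,0,0],[-1,0,0,0,0]]'
python3 - <<'E'
from h import *
ang(.79)
a=ctrl.get_image('scene');P=pts(a)
m=(P[...,2]>.125)&(P[...,0]>.56)&(P[...,0]<.71)&(abs(P[...,1]+.006)<.124)
h=cv2.cvtColor(a["color"],cv2.COLOR_RGB2HSV); m&=(h[...,1]<60)&(h[...,2]>120)
Q=P[m];print(len(Q),"slope angle",-np.arctan(np.polyfit(Q[:,0],Q[:,2],1)[0]))
E
```

```text
time: 17.08
position: [0.5937, -0.0059, 0.285]
tool_rot: [-0.022, -3.101, -0.023]
ft_force: [-2.6, 0.2, 3.2]
grip_width: 0.177
angle est 0.981 rad 0.2362
t 17.07 pos [ 0.5937 -0.0059  0.285 ] F [-2.6  0.2  3.2] w 0.177 tz [-0.04   0.015 -0.999]
shift [32.8  0.3 30.7]
twist 0.002
4558 slope angle 0.9911473434007068
```

Both estimates put it past balance, at 0.98 and 0.99 rad. Bring it back to about 0.79.

```bash
python3 -m inch '[[-1,9,0,6,0],[-1,9,0,8,0],[-1,9,0,9,0],[-1,6,0,8,0],[-1,0,0,0,0]]'
python3 -m inch '[[-1,0,0,0,0],[-1,0,0,0,0],[-1,0,0,0,0]]'
python3 - <<'E'
from h import *
ang(.79)
a=ctrl.get_image('scene');P=pts(a)
m=(P[...,2]>.125)&(P[...,0]>.56)&(P[...,0]<.71)&(abs(P[...,1]+.006)<.124)
h=cv2.cvtColor(a["color"],cv2.COLOR_RGB2HSV); m&=(h[...,1]<60)&(h[...,2]>120)
Q=P[m];print(len(Q),"slope angle",-np.arctan(np.polyfit(Q[:,0],Q[:,2],1)[0]))
save(a,"s7.png")
b=ctrl.get_image('top');P=pts(b);h=cv2.cvtColor(b["color"],cv2.COLOR_RGB2HSV)
m=np.zeros(h.shape[:2],bool);m[238:258,235:265]=1;m&=(h[...,2]<70)&(P[...,2]>.03)&(P[...,2]<.11);print("knob top view",m.sum(),P[m].mean(0))
E
```

```text
time: 17.75
position: [0.5561, -0.005, 0.2528]
tool_rot: [-0.022, -3.101, -0.023]
ft_force: [0.1, -0.3, 1.2]
grip_width: 0.186
time: 18.12
position: [0.556, -0.005, 0.2526]
tool_rot: [-0.021, -3.101, -0.023]
ft_force: [-2.4, 0.2, 3.2]
grip_width: 0.181
angle est 0.77 rad 0.2355
t 18.12 pos [ 0.556  -0.005   0.2526] F [-2.4  0.2  3.2] w 0.181 tz [-0.041  0.015 -0.999]
shift [-3.6  0.4 -3.1]
twist 0.003
4869 slope angle 0.7757195221886285
knob top view 52 [0.43794958 0.29706101 0.07911022]
```

View pics/s7.png

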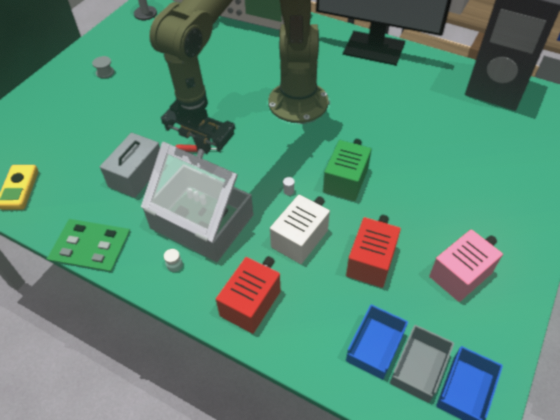

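The cover is held at about 0.77 rad (grip near pixel (197,152)), inside 0.66–0.885. The knob reads 0.4379 against 0.4386 at the start, so it is home, and the other things look unmoved. Handing in.

```bash
python3 -c "
from bench import ctrl
print(ctrl.close_job())"
```

```text
the job is handed in; nothing more can be done
None
```

The job is handed in at about 18 s on the robot's clock, and my last checks met every goal. `close_job` gives no verdict, so I can't confirm how it was judged.

- **Knob:** I pulled it out about 30 mm, to its outer end. On that pull the fingers were still closing when I moved, and I first misread the picture as a miss. The re-grip then closed on the stem, and depth showed the knob was out. I re-gripped the knob and pushed it home. In the last top view it is within about 1 mm of its starting place.
- **Cover, raised:** I pinched it by the grip and raised it to 0.98 rad from the arm's position and 0.99 rad from depth. That is past the balance point and well short of the stop.
- **Cover, held:** It is back below balance and held still at 0.77 rad from the arm's position and 0.776 rad from depth, inside the 0.66 to 0.885 window. The gripper is still on the grip disc, with the opening matching its 16 mm.
- **Other things:** The supply, screwdriver, jar and capacitor look unmoved in the last scene picture. I checked those only by eye and did not measure them again.

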